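# Clear the spring tester's bed and hold its slide at the mark

## Robot

A 7-joint arm with a two-finger parallel gripper is mounted at the origin on the work surface. World frame = base frame: x ahead of the robot, y to its left, z up, the work surface at z = 0. Lengths are in mm, angles in rad, forces in N, time in s.
With the tool pointing down it reaches from about 350 to 900 mm from the base axis. Payload 7.2 kg.
Tool frame: the origin (TCP) lies at the very end of the fingers, on their centre line; the grasp point (between the pads) lies 19 mm behind it; z points along the fingers, y is the line along which they close (so a half turn about z gives the same grasp; the last joint's range is limited). The gripper opens to 85 mm and grips with 20 to 120 N. Pads are 22 mm wide; open, the fingers measure 114 mm over their backs; the gripper's body (76 mm by 85 mm) begins 54 mm behind the grasp point. The pads swing forward as they close: fully open they stand 13 mm farther back than shut.
Start: joints at [-1.382, 0.411, -0.013, 1.596, 0.006, 1.134, -0.082], TCP at [158.751, 604.505, 231.297] pointing down, gripper open.
Joint ranges: [-2.95, 2.95], [-0.29, 1.99], [-1.47, 1.44], [0.14, 2.54], [-1.03, 4.17], [0.13, 1.85], [-2.86, 2.86]. Speed limits (rad/s): [2.39, 2.39, 3.01, 3.01, 3.14, 3.14, 3.14].

## Interface

Orientations are given as a unit quaternion [x, y, z, w].
In Python, from station import r gives the robot as it stands.
- The arm moves only by the shell command python3 -m crank 'ROWS' [OPENING]. ROWS is JSON, a list of rows, each a list of 6 numbers: the shift along the tool's x, y, z normalised to -1 to 1, where 1 is 30 cm, then the turn, a rotation vector about the tool's x, y, z normalised to -1 to 1, where 1 is 45 degrees. In form: [[dx, dy, dz, ax, ay, az], ...]. A call has 1 to 12 rows; each row is the pose to reach, as a shift and turn from the pose commanded when the call began, along the tool's axes at that moment; what a row does not reach only later rows make up. A row lasts 1/12 s, in which the tool goes at most 41.7 mm and 7.16 degrees, less where a joint would pass 70% of its speed; a pose out of reach is approached as far as the arm can. A call with a number of a shift or a turn outside -1 to 1 is refused whole. A call with a gripper value outside its range is refused whole. OPENING is the finger opening in mm, from 0 to 85.4, set as the call begins (- or left out, the last holds). The fingers move at their own pace and stop on an object; the grip force is fixed at half the most. Time passes only in rows, so rows that repeat a pose let the fingers close. It gives the time, the measured TCP pose, the force, the opening and the grip force at its end, in the units of the state.
- r.state(): the state, without advancing time (a new reading comes with each control period).
- r.read_camera(name): name is "scene" or "top"; returns (picture, depth): 384x512x3 uint8, red, green, blue; 384x512 float32, mm along the optical axis (not along the pixel's ray), 0 where there is no reading.
- r.camera_params(name): a dict with "camera_matrix" (3x3 intrinsics, pixels), "extrinsics" (4x4, takes a point from camera to world coordinates). Camera axes: x right, y down, z forward; pixel columns grow to the right and rows downward; lengths in mm; the calibration is good to about 2 mm. A picture is of the moment at which its call begins. camera_params takes no time and is no camera call.
- r.sign_off(): hands the job in; it is judged then, once.
The state is a dict: "time_s": time; "joints": joint angles; "joint_velocities": joint speeds; "tau": joint torques, N m; "eef_pos": TCP position; "orientation": TCP orientation; "wrist_force": force on the tool from outside, world axes, zero at the start; "wrist_torque": the same for the moment, N m; "opening": finger opening in mm; "gripper_force": force on a finger pad.
Only numpy, scipy, OpenCV 4.12 (cv2) and the standard library are available. Lean on these libraries where they do the work, as an engineer would, in place of code of your own. Each camera call takes 0.05 s, during which the arm holds its last target. There are 200 camera calls.

## Task

The spring tester's bed has been left cluttered: sort the things lying on it, standing the two knobbed weights upright in the square tray and putting the eyebolt in the long bin, and leave the jar, the spool and the tin where they are. Then take the tester's pull bar in the gripper and pull the spring-loaded slide out until its pointer stands opposite the clip on the scale, and keep it there: finish while still gripping the bar with the pointer at the clip, because the spring draws the slide back as soon as it is let go.

Things in the scene. Friction and masses are not known exactly. Their poses are not given: they have to be found in the camera images.
- tester: Bench spring tester, fixed: dark steel bed 380 x 280 mm, 12 mm thick, grey spring housing (68 mm high) on its far end. Origin on the bench: the bed spans x -140 to +240, y -140 to +140 mm, the housing x 105 to 235, y -65 to 65 mm. -x, roughly towards the robot (yaw to 0.2 rad), is the pull direction. A scale rail 12 mm wide runs along y = +125 mm, top 36 mm above the bench.
- carriage: The tester's spring-return slide: block 30 mm in x, 110 in y, 14 to 42 mm above the bench, two rods into the housing, the bar above it. Origin 12 mm above the bench at the block's middle: at rest at tester x = +50 mm; it slides only along the tester's -x, end stop after 130 mm. Return force 4 N plus 80 N per m of pull (9.6 N at 70 mm, 12.8 N at 110 mm), light friction and damping.
- pull_bar (a point): The slide's black round pull bar, 14 mm diameter, along the tester's y, 85 mm above the bench and 43 mm above the slide's block. Free length 88 mm between two uprights. Origin at the bar's centre; axes as the tester's. Best gripped from above, fingers closing along the tester's x.
- pointer_tip (a point): Tip of the slide's pointer, a brass arm 4 mm wide at its tip that sticks out to +y of the slide's block and ends 8 mm short of the middle of the scale rail, 38 mm above the bench. It moves with the slide and has the bar's x in the tester's frame. Axes as the tester's.
- mark_clip: The mark: a dark steel clip, 10 mm wide along the scale, 18 mm across, on the scale rail, with an upright tab, top 64 mm above the bench; fixed, 70 to 110 mm from the pointer's rest place towards -x. Origin in its middle at the height of the rail's top; axes as the tester's: the pointer is at the mark when both have the same x in the tester's frame.
- weight_large: Polished steel weight, 200 g or so: upright cylinder 32 mm diameter, 36 mm high, with a neck and a round knob (20 mm diameter, from 44 to 54 mm above its underside). Origin at the centre of its underside, z up. Stands on the bed.
- weight_small: Polished steel weight, 100 g or so: upright cylinder 26 mm diameter, 30 mm high, with a neck and a round knob (20 mm diameter, from 38 to 48 mm above its underside). Origin at the centre of its underside, z up. Stands on the bed.
- eyebolt: Steel eyebolt lying flat on the bed, 12 mm thick throughout, about 80 g: plain round shank 35 mm long along its -x axis from the origin, ring of 38 mm outside diameter (14 mm hole) centred 14 mm along +x. Origin at the shank's root, on the underside; z up.
- eyebolt_shank (a point): Place to grip on the eyebolt's shank, on its centre line 15 mm from the root, 6 mm above the surface it lies on; axes as the eyebolt's (shank along x, so close the fingers along y).
- square_tray: Square blue open tray for weights, fixed on the bench, 130 x 130 x 30 mm outside, walls and floor 4 mm. Origin at the centre of its underside. It may stand left or right of the tester.
- long_bin: Long blue open bin for fittings, fixed on the bench, 190 (x) x 120 (y) x 50 mm outside, walls and floor 4 mm. Origin at the centre of its underside. On the other side from the tray.
- jar: Amber glass jar with a brass lid, 56 mm diameter, 85 mm high, loose on the bench; leave alone. Origin at the centre of its underside.
- spool: Grey plastic wire spool, empty, 64 mm diameter, 46 mm high, standing on its flange, loose; leave alone. Origin at the centre of its underside.
- tin: Small flat closed metal tin, 50 mm diameter, 30 mm high, loose on the bench; leave alone. Origin at the centre of its underside.
Mind the look-alikes: they are no part of the job. Leave any black, red or yellow look-alike of the weight_large alone.

How it is judged (in metres and radians):
On the way, in this order (a step that is already met when the one before it is completed fails the run):
1. both weights stand upright in the square tray and the eyebolt lies in the long bin, all let go (x of weight_large in the frame of square_tray between -0.061 and 0.061 m and y of weight_large in the frame of square_tray between -0.061 and 0.061 m and z of weight_large in the frame of square_tray between -0.01 and 0.015 m and angle between each of weight_large, weight_small's own z axis and vertical below 0.2 rad and linear speed of each of weight_large, weight_small, eyebolt below 0.03 m/s and x of weight_small in the frame of square_tray between -0.061 and 0.061 m and y of weight_small in the frame of square_tray between -0.061 and 0.061 m and z of weight_small in the frame of square_tray between -0.01 and 0.015 m and x of eyebolt in the frame of long_bin between -0.091 and 0.091 m and y of eyebolt in the frame of long_bin between -0.056 and 0.056 m and z of eyebolt in the frame of long_bin between -0.01 and 0.04 m and contact force between the fingers and weight_large below 0.2 N and contact force between the fingers and weight_small below 0.2 N and contact force between the fingers and eyebolt below 0.2 N), for 0.2 s.
2. the gripper has pulled the slide out so that its pointer is at the clip (x of pointer_tip in the frame of mark_clip between -0.005 and 0.005 m and linear speed of carriage below 0.02 m/s and contact force between the fingers and carriage above 4 N), for 0.3 s.
At the end, for the whole second after the job is handed in: Both weights stand upright (0.2 rad) on the square tray's floor and the eyebolt lies in the long bin, released and still; the fingers hold the pull bar (over 4 N), the slide is still and its pointer is within 5 mm of the clip's middle along the scale (all of step 1 and all of step 2); the arm keeps its last pose, push and grip.
It fails at once if the jar is displaced by more than 30 mm (distance of jar from where it was at the start of the episode above 0.03 m).
It fails at once if the spool is displaced by more than 30 mm (distance of spool from where it was at the start of the episode above 0.03 m).
It fails at once if the tin is displaced by more than 30 mm (distance of tin from where it was at the start of the episode above 0.03 m).
It also fails if it takes over 70 s, if anything falls off the work surface, if the arm or the gripper's body presses on something with over 40 N, if the wrist force passes 120 N, or if a joint passes its speed limit or range.

## Working session

There is one attempt and no reset: what is moved stays moved. The work goes in short steps, Python scripts to look and compute and a shell command to move; the robot and the scene stay as the last step left them, time stands still between calls to the robot, and variables do not carry over. Pictures are saved under pics/ and viewed, at most 10 in all, crops included, and the job is handed in when it is done.

```bash
mkdir -p pics; ls
cat > h.py <<'E'
import numpy as np,cv2
from station import r
from scipy.spatial.transform import Rotation as R
def snap(n):
    im,d=r.read_camera(n); p=r.camera_params(n)
    return im,d,np.array(p["camera_matrix"]),np.array(p["extrinsics"])
def cloud(d,K,T):
    v,u=np.mgrid[:d.shape[0],:d.shape[1]]
    P=np.stack([(u-K[0,2])/K[0,0]*d,(v-K[1,2])/K[1,1]*d,d],-1)
    return P@T[:3,:3].T+T[:3,3]
def ray(u,v,z,K,T):
    w=T[:3,:3]@np.array([(u-K[0,2])/K[0,0],(v-K[1,2])/K[1,1],1]); o=T[:3,3]
    return o+w*(z-o[2])/w[2]
def save(n,im): cv2.imwrite('pics/'+n,im[...,::-1])
E
python3 - <<'E'
from h import *
for n in("scene","top"):
    im,d,K,T=snap(n); save(n+"0.png",cv2.resize(im,(800,600))); np.savez(n+"0.npz",im=im,d=d,K=K,T=T); print(n,K[0,0],T[:3,3],T[:3,2])
print(r.state())
E
```

```text
pics
scene 416.1018484815085 [1223.70928198   41.81426394  852.89102998] [-0.65836632 -0.0213853  -0.75239382]
top 442.579893949191 [ 426.34586378   44.42450098 1195.5180155 ] [ 0.10451361 -0.01393241 -0.99442586]
{'time_s': 0.1, 'joints': array([-1.38220041,  0.41180229, -0.01271638,  1.59699743,  0.00555605,
        1.13430866, -0.08222494]), 'joint_velocities': array([ 1.21959773e-03, -2.42493738e-03, -1.02177478e-03, -4.33937544e-04,
        4.78086893e-05,  4.41871183e-04, -2.60076040e-03]), 'tau': array([ 3.38688304e-03, -6.01828694e+01,  6.84568863e-01, -3.00092912e+01,
        1.40566734e-02,  6.36823213e-03,  1.56108581e-05]), 'eef_pos': array([158.64236828, 604.04506103, 230.53293137]), 'orientation': array([ 1.28052928e-01,  9.91767059e-01, -7.37872741e-04, -6.31929830e-05]), 'wrist_force': array([-0.60774872,  0.37398037,  0.13288833]), 'wrist_torque': array([ 0.07535525, -0.07697075,  0.03281425]), 'gripper_force': 0.0, 'opening': 85.46850777587163}
```

View pics/top0.png

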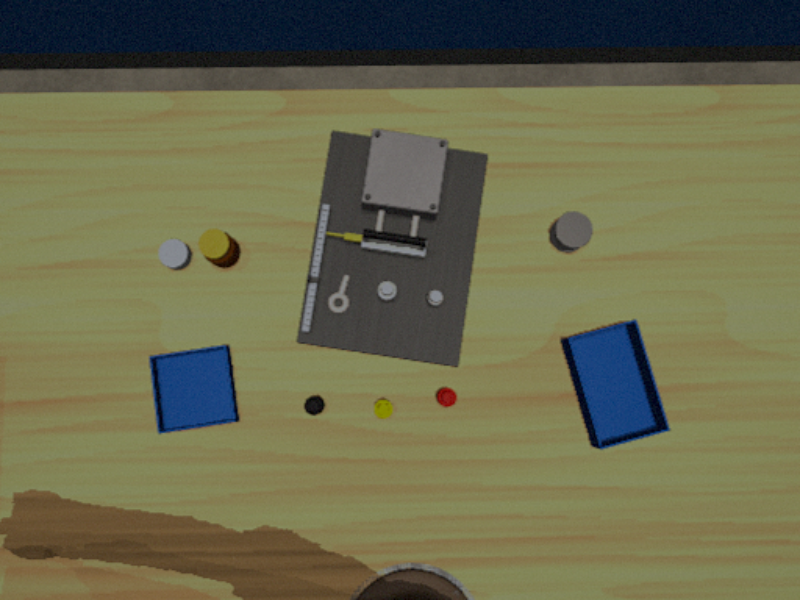

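View pics/scene0.png

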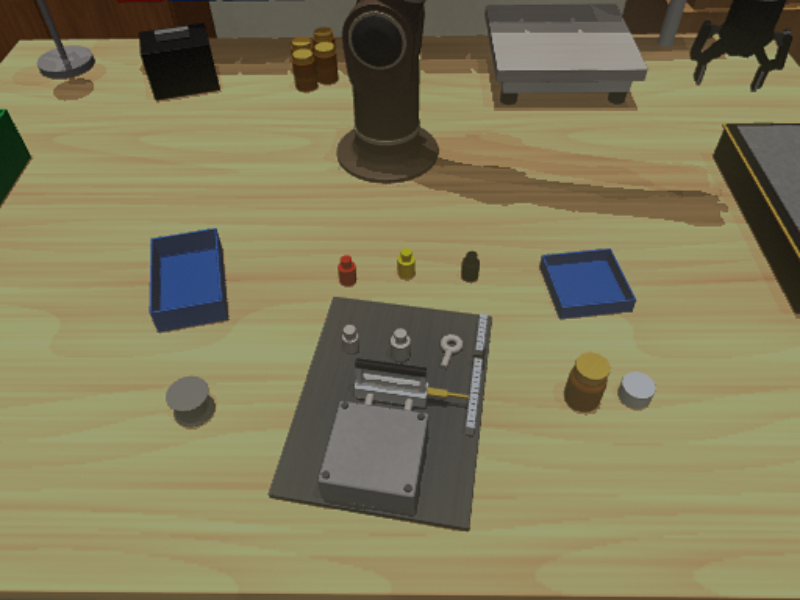

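The top view (800x600) shows these things:
- Weights on the bed: the steel large one at (387,290) and the small one at (435,297).
- Eyebolt: ring at (339,301), shank pointing up to (346,278).
- Large-weight look-alikes, off the bed: black (314,405), yellow (383,408), red (446,397). I choose the steel ones on the bed.
- Clip: the dark gap in the scale at (313,281).
- Tray: (195,389), on the left. Long bin: (614,384), on the right.

Next I measure them and check the choice in a close crop.

Run:
```python
from h import *
f=np.load("top0.npz"); im,d,K,T=f['im'],f['d'],f['K'],f['T']
P=cloud(d,K,T); s=.64
save("crop0.png",cv2.resize(im[75:240,180:320],None,fx=4,fy=3.6,interpolation=cv2.INTER_CUBIC)[:600,:800])
def q(u,v,z): return ray(u*s,v*s,z,K,T).round(1)
hsv=cv2.cvtColor(im,cv2.COLOR_RGB2HSV)
for n,(u,v) in dict(large=(387,287),small=(435,295),ring=(339,301),bed=(400,330),house=(405,170),bench=(500,400),tray=(195,389),bin=(614,384),jar=(214,240),tin=(174,252),spool=(572,228)).items():
    print(n,P[int(v*s),int(u*s)].round(1))
# bed rect: dark low-sat region
def obb(m,z,name):
    m=cv2.morphologyEx(m.astype(np.uint8),cv2.MORPH_OPEN,np.ones((3,3)))
    cs,_=cv2.findContours(m,cv2.RETR_EXTERNAL,cv2.CHAIN_APPROX_NONE)
    for c in sorted(cs,key=cv2.contourArea)[::-1][:2]:
        W=np.array([ray(a[0],a[1],z,K,T)[:2] for a in c[:,0]],np.float32)
        print(name,cv2.minAreaRect(W),cv2.contourArea(c))
x,y,z=P[...,0],P[...,1],P[...,2]
blue=(hsv[...,0]>95)&(hsv[...,0]<130)&(hsv[...,1]>120)&(x<620)
obb(blue&(y>0),30,"tray"); obb(blue&(y<0),50,"bin")
reg=(x>330)&(x<850)&(abs(y)<260)
obb(reg&(hsv[...,1]<90)&(hsv[...,2]<110)|reg&(z>9),12,"bed")
obb(reg&(z>60)&(z<76)&(x>600),68,"house")
for n,(u,v),h0,h1 in(("large",(387,287),40,80),("small",(435,295),36,80),("bolt",(341,292),18,40)):
    m=(np.hypot(x-q(u,v,20)[0],y-q(u,v,20)[1])<45)&(z>h0)&(z<h1)
    print(n,m.sum(),P[m].mean(0).round(1),P[m].min(0).round(0),P[m].max(0).round(0))
```

```text
large [581.3  33.   62. ]
small [567.1 -47.   60.7]
ring [565.1 116.3  11.4]
bed [511.7   9.8  16.1]
house [777.7  -1.8  69. ]
bench [ 389.  -160.     0.4]
tray [419.8 362.8   5.7]
bin [ 414.8 -354.     4.7]
jar [659.  313.2  88.1]
tin [650.9 393.9  28.4]
spool [ 680.2 -285.    44.9]
tray ((419.17962646484375, 357.21661376953125), (127.69002532958984, 133.331298828125), 7.701752662658691) 2418.5
bin ((413.373779296875, -341.6546936035156), (188.6376953125, 130.7969970703125), 13.817132949829102) 3528.5
bed ((665.4210815429688, 18.204147338867188), (280.9398498535156, 395.3006591796875), 80.3597640991211) 14128.0
bed ((397.63006591796875, -65.13433837890625), (31.968416213989258, 28.986658096313477), 88.94430541992188) 108.0
house ((775.3182373046875, 0.109771728515625), (129.51895141601562, 131.0301971435547), 80.21328735351562) 2303.0
large 116 [576.   33.7  55.7] [562.  20.  41.] [591.  49.  70.]
small 76 [563.  -46.2  53.4] [553. -59.  36.] [577. -35.  65.]
bolt 191 [570.8 114.4  23.3] [543.  70.  18.] [621. 155.  39.]
```

View pics/crop0.png

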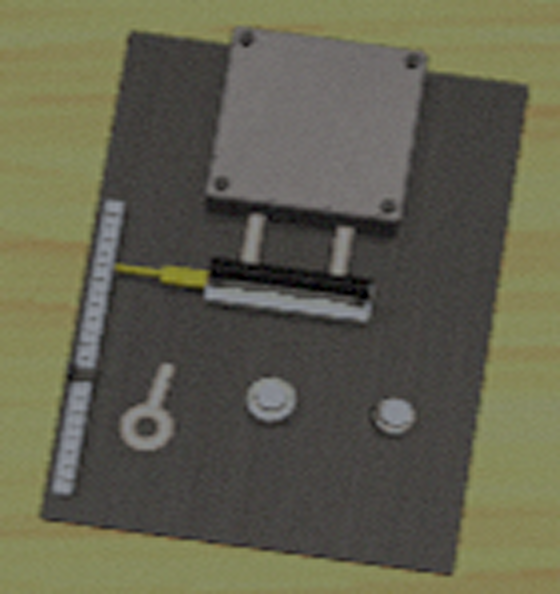

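The crop confirms the choice: the steel weights' knobs are at crop (270,397) and (395,411), and the eyebolt's ring is at (147,427) with its shank end at (168,367). The clip is at (80,377) and the pointer tip at (115,267). Next I cast these to world points.

```bash
cat >> h.py <<'E'
def go(x,y,z,yaw=None,st=None):
    """row (normalised) from the measured pose to TCP x,y,z with tool z down, tool y along yaw (deg, mod 180)"""
    s=st or r.state(); Rt=R.from_quat(s['orientation']).as_matrix()
    cur=np.degrees(np.arctan2(Rt[1,1],Rt[0,1])); 
    yaw=cur if yaw is None else cur+(yaw-cur+90)%180-90
    a=np.radians(yaw); Y=np.array([np.cos(a),np.sin(a),0]); Z=np.array([0,0,-1.]); 
    G=np.stack([np.cross(Y,Z),Y,Z],1)
    sh=Rt.T@(np.array([x,y,z])-s['eef_pos'])/300; tu=np.degrees(R.from_matrix(Rt.T@G).as_rotvec())/45
    print("row",sh.round(3).tolist(),tu.round(3).tolist(),"| cur",s['eef_pos'].round(1),"yaw",cur.round(1),"tilt",np.degrees(np.arccos(-Rt[2,2])).round(2))
E
python3 - <<'E'
from h import *
f=np.load("top0.npz"); im,d,K,T=f['im'],f['d'],f['K'],f['T']
def q(cu,cv,z): return ray(180+cu/4-.4,75+cv/3.6-.4,z,K,T)
a=np.radians(-9.8); c,s_=np.cos(a),np.sin(a); O=np.array([775.3-170*c,.1-170*s_]); print("O",O)
def tt(p): return np.array([[c,s_],[-s_,c]])@(p[:2]-O)
for n,u,v,z in(("large",270,397,66),("small",395,411,60),("ring",147,427,24),("shankend",168,367,24),("bar",290,281,92),("ptr",115,267,38),("clip",80,377,50),("clip36",80,377,36),("housing bl",207,198,68),("housing tr",428,55,68),("bed bl",41,518,12),("bed br",453,574,12),("bed tl",130,32,12)):
    p=q(u,v,z); print(n,p.round(1),"tester",tt(p).round(1))
# second view: scene (800x600 px)
f=np.load("scene0.npz"); K,T=f['K'],f['T']
for n,u,v,z in(("large",400,334,66),("small",349,328,60),("ring",452,343,24),("shankend",446,363,24),("bar",392,367,92),("ptr",467,396,38)):
    p=ray(u*.64,v*.64,z,K,T); print("scene",n,p.round(1),tt(p).round(1))
im=f['im']; save("crop1.png",cv2.resize(im[185:290,200:320],(800,600),interpolation=cv2.INTER_CUBIC))
go(577,34,150,-9.8)
E
```

```text
O [607.78065726  29.03561486]
large [575.9  32.8  66. ] tester [-32.1  -1.7]
small [565.2 -47.9  60. ] tester [-28.9 -83. ]
ring [560.4 114.6  24. ] tester [-61.3  76.3]
shankend [605.  100.2  24. ] tester [-14.8  69.6]
bar [654.5  19.   92. ] tester [47.8 -1.9]
ptr [678.  133.8  38. ] tester [ 51.4 115.2]
clip [594.6 156.4  50. ] tester [-34.6 123.3]
clip36 [596.7 157.8  36. ] tester [-32.8 125. ]
housing bl [721.3  71.3  68. ] tester [104.7  61. ]
housing tr [825.9 -75.5  68. ] tester [232.8 -65.9]
bed bl [495.  186.8  12. ] tester [-138.   136.2]
bed br [448.7 -87.5  12. ] tester [-136.9 -141.9]
bed tl [866.8 124.   12. ] tester [239.1 137.6]
scene large [581.6  33.2  66. ] [-26.5  -0.3]
scene small [564.6 -47.9  60. ] [-29.5 -83.2]
scene ring [566.1 117.2  24. ] [-56.1  79.8]
scene shankend [606.4 105.9  24. ] [-14.4  75.5]
scene bar [664.5  22.3  92. ] [57.  3.]
scene ptr [678.  133.6  38. ] [ 51.4 115. ]
row [-1.831, -1.483, 0.271] [-0.001, 0.001, 1.891] | cur [158.6 604.  230.5] yaw 75.3 tilt 0.08
```

View pics/crop1.png

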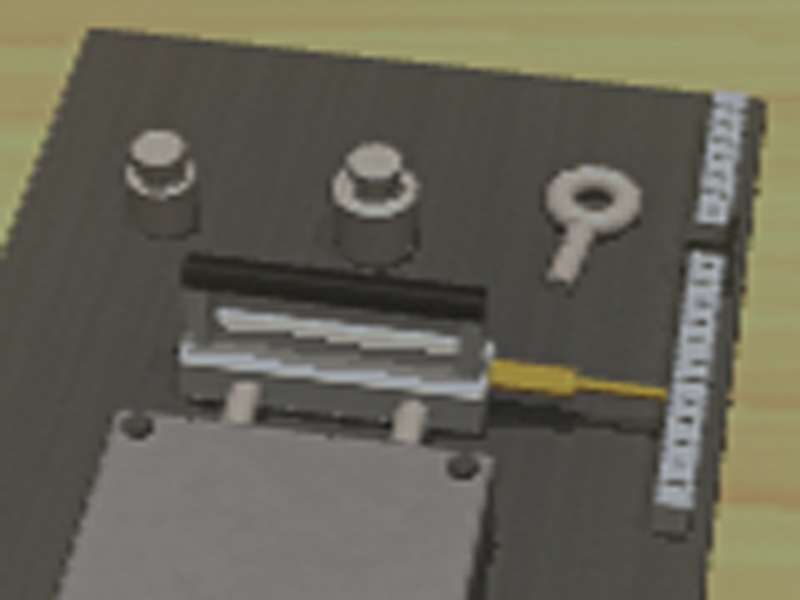

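The scene crop shows the same layout. The knobs are at (158,150) and (375,160), the ring is at (593,195) and the clip is at (712,235). The two views agree to about 6 mm, so I'll start moving.

```bash
python3 -m crank '[[-0.92,-0.74,0,0,0,0.95],[-0.92,-0.74,0,0,0,0.95],[-0.92,-0.74,0,0,0,0.95],[-0.92,-0.74,0,0,0,0.95],[-0.92,-0.74,0,0,0,0.95],[-0.92,-0.74,0,0,0,0.95],[-0.92,-0.74,0,0,0,0.95],[-0.92,-0.74,0,0,0,0.95],[-0.92,-0.74,0,0,0,0.95]]' 60; python3 -c "
from h import *
go(578,33,110,-9.8)"
```

```text
time_s: 0.85
eef_pos: [372.0, 314.9, 231.3]
orientation: [0.483, 0.876, -0.0, 0.001]
wrist_force: [0.7, 0.3, 0.4]
opening: 59.9
gripper_force: 0.0
row [-1.16, 0.079, 0.406] [0.001, 0.002, 0.935] | cur [372.  314.9 231.3] yaw 32.3 tilt 0.09
```

```bash
python3 -m crank '[[-1,0.08,0.1,0,0,0.93],[-1,0.08,0.1,0,0,0.93],[-1,0.08,0.1,0,0,0.93],[-1,0.08,0.1,0,0,0.93],[-1,0.08,0.1,0,0,0.93],[-1,0.08,0.1,0,0,0.93],[-1,0.08,0.1,0,0,0.93],[-1,0.08,0.1,0,0,0.93],[-1,0.08,0.1,0,0,0.93]]'; python3 -c "
from h import *
go(578,33,110,-9.8)"
```

```text
time_s: 1.6
eef_pos: [552.2, 75.4, 200.7]
orientation: [0.764, 0.645, -0.001, 0.001]
wrist_force: [-0.5, -1.1, 0.5]
opening: 59.9
gripper_force: 0.0
row [-0.124, 0.108, 0.303] [0.0, 0.003, 0.003] | cur [552.2  75.4 200.7] yaw -9.6 tilt 0.14
```

```bash
python3 -m crank '[[-0.124,0.108,0.15,0,0,0],[-0.124,0.108,0.3,0,0,0],[-0.124,0.108,0.3,0,0,0],[-0.124,0.108,0.4,0,0,0],[-0.124,0.108,0.5,0,0,0],[-0.124,0.108,0.58,0,0,0],[-0.124,0.108,0.612,0,0,0],[-0.124,0.108,0.612,0,0,0]]'; python3 -m crank '[[0,0,0,0,0,0],[0,0,0,0,0,0],[0,0,0,0,0,0],[0,0,0,0,0,0],[0,0,0,0,0,0],[0,0,0,0,0,0]]' 10;  python3 -c "
from h import *
im,*_=snap('scene'); save('a.png',cv2.resize(im[140:290,180:380],(800,600)))
go(578,33,150,-9.8)"
```

```text
time_s: 2.27
eef_pos: [574.7, 39.0, 15.5]
orientation: [0.762, 0.648, -0.002, -0.001]
wrist_force: [-0.7, 0.2, 0.5]
opening: 60.3
gripper_force: 0.0
time_s: 2.77
eef_pos: [578.0, 38.2, 19.7]
orientation: [0.762, 0.647, 0.001, 0.0]
wrist_force: [-1.1, 0.4, 7.5]
opening: 30.2
gripper_force: 60.0
row [-0.017, 0.004, -0.434] [0.003, -0.002, 0.011] | cur [578.   38.3  19.7] yaw -9.3 tilt 0.18
```

View pics/a.png

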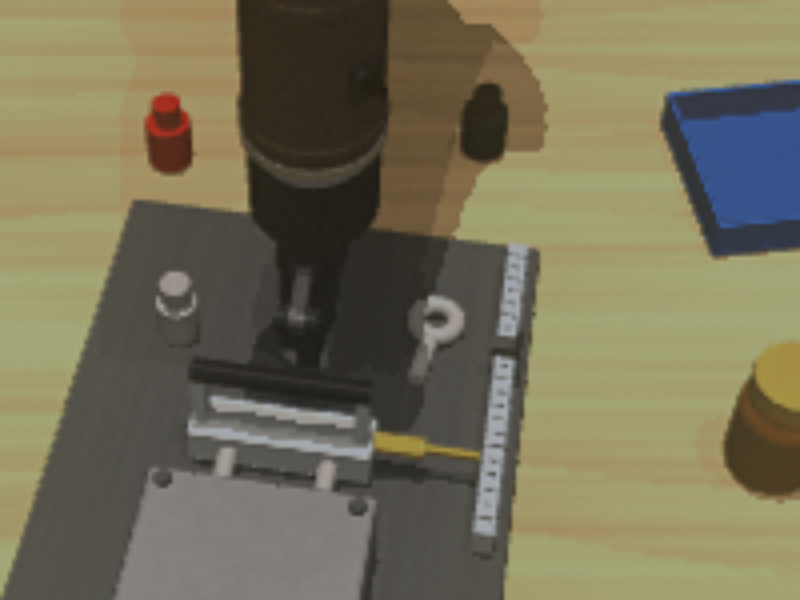

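```bash
python3 -m crank '[[0,0,-0.13,0,0,0],[0,0,-0.26,0,0,0],[0,0,-0.4,0,0,0],[0,0,-0.4,0,0,0],[0,0,-0.4,0,0,0]]';  python3 -c "
from h import *
go(419,333,135,7)"
```

```text
time_s: 3.23
eef_pos: [578.7, 38.1, 141.0]
orientation: [0.762, 0.647, 0.003, 0.001]
wrist_force: [0.5, -0.1, -2.8]
opening: 30.4
gripper_force: 60.6
row [0.884, -0.684, 0.019] [0.008, -0.003, -0.362] | cur [578.7  38.1 141. ] yaw -9.3 tilt 0.38
```

```bash
python3 -m crank '[[0.884,-0.684,0,0,0,-0.36],[0.884,-0.684,0,0,0,-0.36],[0.884,-0.684,0,0,0,-0.36],[0.884,-0.684,0,0,0,-0.36],[0.884,-0.684,0,0,0,-0.36],[0.884,-0.684,0,0,0,-0.36],[0.884,-0.684,0,0,0,-0.36],[0.884,-0.684,0,0,0,-0.36],[0.884,-0.684,0,0,0,-0.36],[0.884,-0.684,0,0,0,-0.36],[0.884,-0.684,0,0,0,-0.36]]';  python3 -c "
from h import *
go(419,333,13,7)"
```

```text
time_s: 4.15
eef_pos: [416.5, 332.2, 136.7]
orientation: [0.663, 0.749, -0.001, 0.0]
wrist_force: [0.6, -0.5, -1.5]
opening: 30.3
gripper_force: 60.5
row [0.002, 0.009, 0.412] [-0.002, 0.002, -0.001] | cur [416.5 332.2 136.7] yaw 7.0 tilt 0.12
```

```bash
python3 -m crank '[[0,0.008,0.12,0,0,0],[0,0.008,0.24,0,0,0],[0,0.008,0.34,0,0,0],[0,0.008,0.39,0,0,0],[0,0.008,0.41,0,0,0],[0,0.008,0.41,0,0,0],[0,0.008,0.41,0,0,0]]'; python3 -m crank '[[0,0,0,0,0,0],[0,0,0,0,0,0],[0,0,0,0,0,0],[0,0,0,0,0,0]]' 60;python3 -m crank '[[0,0,-0.12,0,0,0],[0,0,-0.24,0,0,0],[0,0,-0.36,0,0,0],[0,0,-0.46,0,0,0],[0,0,-0.46,0,0,0]]'; python3 -c "
from h import *
go(565,-48,150,-9.8)"
```

```text
time_s: 4.73
eef_pos: [420.7, 331.9, 15.0]
orientation: [0.664, 0.748, 0.0, 0.0]
wrist_force: [0.3, 0.4, -2.3]
opening: 30.0
gripper_force: 60.5
time_s: 5.07
eef_pos: [420.1, 333.4, 15.5]
orientation: [0.663, 0.748, 0.001, -0.0]
wrist_force: [0.1, 0.0, -0.9]
opening: 60.2
gripper_force: 0.0
time_s: 5.48
eef_pos: [422.5, 335.0, 159.0]
orientation: [0.663, 0.748, 0.005, 0.0]
wrist_force: [1.0, 1.2, 0.1]
opening: 59.8
gripper_force: 0.0
row [-1.325, 0.319, 0.024] [0.008, -0.01, 0.37] | cur [422.5 335.  159. ] yaw 6.9 tilt 0.58
```

```bash
python3 -m crank '[[-1,0.2,0,0,0,0.37],[-1,0.2,0,0,0,0.37],[-1,0.2,0,0,0,0.37],[-1,0.2,0,0,0,0.37],[-1,0.2,0,0,0,0.37],[-1,0.2,0,0,0,0.37],[-1,0.2,0,0,0,0.37],[-1,0.2,0,0,0,0.37],[-1,0.2,0,0,0,0.37]]';  python3 -c "
from h import *
im,*_=snap('top'); save('b.png',cv2.resize(im[140:300,80:320],(800,533)))
go(565,-48,150,-9.8)"
```

```text
time_s: 6.23
eef_pos: [516.2, 37.3, 153.0]
orientation: [0.767, 0.642, 0.0, 0.001]
wrist_force: [0.6, 0.0, 0.6]
opening: 60.3
gripper_force: 0.0
row [-0.261, 0.214, 0.009] [0.001, 0.0, -0.005] | cur [515.5  40.2 152.7] yaw -10.0 tilt 0.03
```

View pics/b.png

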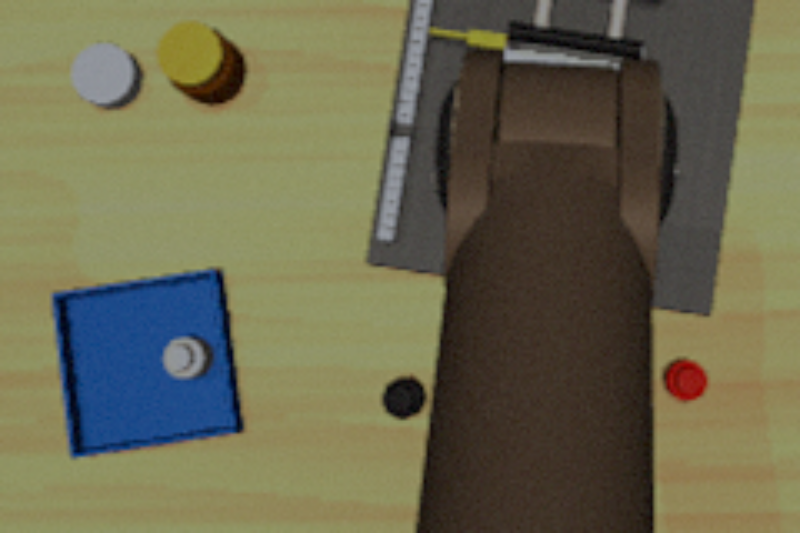

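The large weight stands upright in the tray at (185,357). The small one is next.

```bash
python3 -m crank '[[-0.26,0.214,0,0,0,0],[-0.26,0.214,0,0,0,0],[-0.26,0.214,0.1,0,0,0],[-0.26,0.214,0.2,0,0,0],[-0.26,0.214,0.3,0,0,0],[-0.26,0.214,0.4,0,0,0],[-0.26,0.214,0.448,0,0,0],[-0.26,0.214,0.448,0,0,0],[-0.26,0.214,0.448,0,0,0]]'; python3 -m crank '[[0,0,0,0,0,0],[0,0,0,0,0,0],[0,0,0,0,0,0],[0,0,0,0,0,0],[0,0,0,0,0,0],[0,0,0,0,0,0]]' 5;  python3 -m crank '[[0,0,-0.13,0,0,0],[0,0,-0.26,0,0,0],[0,0,-0.4,0,0,0],[0,0,-0.4,0,0,0],[0,0,-0.4,0,0,0]]';  python3 -c "
from h import *
go(418,380,135,7)"
```

```text
time_s: 7.03
eef_pos: [564.7, -44.0, 17.7]
orientation: [0.764, 0.645, -0.001, -0.001]
wrist_force: [0.1, 0.1, 0.4]
opening: 60.1
gripper_force: 0.0
time_s: 7.53
eef_pos: [566.3, -45.0, 20.0]
orientation: [0.765, 0.644, 0.001, 0.0]
wrist_force: [-0.8, 1.3, 6.6]
opening: 24.3
gripper_force: 58.7
time_s: 7.95
eef_pos: [567.1, -45.3, 141.5]
orientation: [0.765, 0.644, 0.003, 0.002]
wrist_force: [-0.3, 1.1, -2.3]
opening: 23.9
gripper_force: 59.6
row [1.313, -0.73, 0.02] [0.008, -0.002, -0.372] | cur [567.1 -45.3 141.5] yaw -9.8 tilt 0.37
```

```bash
python3 -m crank '[[1,-0.55,0,0,0,-0.37],[1,-0.55,0,0,0,-0.37],[1,-0.55,0,0,0,-0.37],[1,-0.55,0,0,0,-0.37],[1,-0.55,0,0,0,-0.37],[1,-0.55,0,0,0,-0.37],[1,-0.55,0,0,0,-0.37],[1,-0.55,0,0,0,-0.37],[1,-0.55,0,0,0,-0.37],[1,-0.55,0,0,0,-0.37]]';  python3 -c "
from h import *
go(418,380,135,7)"
```

```text
time_s: 8.78
eef_pos: [450.6, 282.3, 136.9]
orientation: [0.661, 0.751, -0.001, -0.001]
wrist_force: [-0.1, 0.2, -1.6]
opening: 23.8
gripper_force: 59.5
row [0.337, -0.066, 0.007] [-0.003, -0.001, 0.007] | cur [450.6 282.3 136.9] yaw 7.3 tilt 0.13
```

```bash
python3 -m crank '[[0.337,-0.066,0,0,0,0],[0.337,-0.066,0,0,0,0],[0.337,-0.066,0,0,0,0],[0.337,-0.066,0,0,0,0],[0.337,-0.066,0.12,0,0,0],[0.337,-0.066,0.24,0,0,0],[0.337,-0.066,0.34,0,0,0],[0.337,-0.066,0.4,0,0,0],[0.337,-0.066,0.415,0,0,0],[0.337,-0.066,0.415,0,0,0],[0.337,-0.066,0.415,0,0,0]]'; python3 -m crank '[[0,0,0,0,0,0],[0,0,0,0,0,0],[0,0,0,0,0,0],[0,0,0,0,0,0]]' 55;python3 -m crank '[[0,0,-0.12,0,0,0],[0,0,-0.24,0,0,0],[0,0,-0.36,0,0,0],[0,0,-0.46,0,0,0],[0,0,-0.46,0,0,0]]' -; python3 -c "
from h import *
go(589.5,106,110,73)"
```

```text
time_s: 9.7
eef_pos: [422.3, 374.2, 13.3]
orientation: [0.664, 0.748, -0.001, 0.0]
wrist_force: [0.1, 0.6, -0.7]
opening: 23.8
gripper_force: 60.4
time_s: 10.03
eef_pos: [422.0, 376.1, 14.1]
orientation: [0.663, 0.748, 0.0, 0.0]
wrist_force: [-1.2, -1.1, -0.2]
opening: 55.1
gripper_force: 0.0
time_s: 10.45
eef_pos: [424.5, 378.3, 158.1]
orientation: [0.663, 0.748, 0.005, -0.0]
wrist_force: [0.5, 0.1, -1.0]
opening: 54.9
gripper_force: 0.0
row [-0.968, 0.436, 0.157] [0.013, -0.002, -1.47] | cur [424.5 378.3 158.1] yaw 6.9 tilt 0.57
```

```bash
python3 -m crank '[[-0.95,0.4,0,0,0,-0.8],[-0.95,0.4,0,0,0,-0.8],[-0.95,0.4,0,0,0,-0.8],[-0.95,0.4,0,0,0,-0.8],[-0.95,0.4,0,0,0,-0.8],[-0.95,0.4,0,0,0,-0.8],[-0.95,0.4,0,0,0,-0.8],[-0.95,0.4,0,0,0,-0.8],[-0.95,0.4,0,0,0,-0.8],[-0.95,0.4,0,0,0,-0.8]]' 32;  python3 -c "
from h import *
go(589.5,106,110,73)"
```

```text
time_s: 11.28
eef_pos: [575.5, 105.5, 151.5]
orientation: [0.401, 0.916, -0.0, 0.0]
wrist_force: [-0.5, 1.0, -0.3]
opening: 32.1
gripper_force: 0.0
row [-0.031, 0.035, 0.138] [-0.001, 0.0, -0.674] | cur [575.5 105.5 151.5] yaw 42.7 tilt 0.03
```

```bash
python3 -m crank '[[-0.031,0.035,0,0,0,-0.67],[-0.031,0.035,0,0,0,-0.67],[-0.031,0.035,0,0,0,-0.67],[-0.031,0.035,0,0,0,-0.67],[-0.031,0.035,0.1,0,0,-0.67],[-0.031,0.035,0.2,0,0,-0.67],[-0.031,0.035,0.3,0,0,-0.67],[-0.031,0.035,0.39,0,0,-0.67],[-0.031,0.035,0.44,0,0,-0.67],[-0.031,0.035,0.45,0,0,-0.67],[-0.031,0.035,0.45,0,0,-0.67],[-0.031,0.035,0.45,0,0,-0.67]]';  python3 -c "
from h import *
im,*_=snap('scene'); save('c.png',cv2.resize(im[170:275,220:360],(800,600)))
go(589.5,106,14.5,73)"
```

```text
time_s: 12.28
eef_pos: [589.3, 109.1, 17.5]
orientation: [0.147, 0.989, 0.0, 0.0]
wrist_force: [0.7, -0.1, 0.8]
opening: 32.1
gripper_force: 0.0
row [-0.002, -0.01, 0.012] [0.002, 0.002, 0.002] | cur [589.8 108.9  18. ] yaw 73.1 tilt 0.11
```

View pics/c.png

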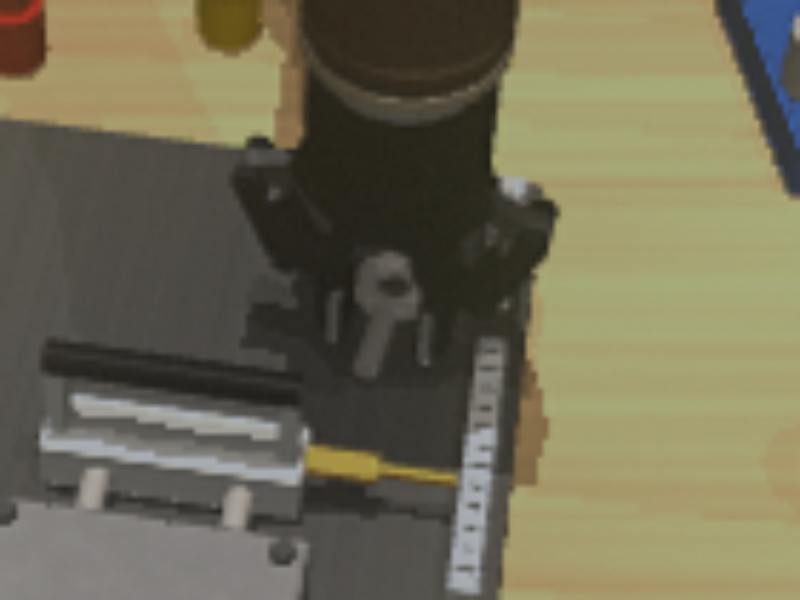

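The shank at (378,335) is centred between the fingers, so I close and lift.

```bash
python3 -m crank '[[0,-0.003,0.011,0,0,0],[0,-0.003,0.011,0,0,0],[0,-0.003,0.011,0,0,0],[0,-0.003,0.011,0,0,0],[0,-0.003,0.011,0,0,0],[0,-0.003,0.011,0,0,0]]' 0;  python3 -m crank '[[0,0,-0.13,0,0,0],[0,0,-0.26,0,0,0],[0,0,-0.4,0,0,0],[0,0,-0.46,0,0,0],[0,0,-0.46,0,0,0]]';  python3 -c "
from h import *
go(414,-345,150,73)"
```

```text
time_s: 12.83
eef_pos: [589.4, 107.3, 14.5]
orientation: [0.148, 0.989, 0.0, 0.001]
wrist_force: [-1.2, -0.2, 6.9]
opening: 9.1
gripper_force: 58.8
time_s: 13.25
eef_pos: [591.7, 107.4, 157.0]
orientation: [0.148, 0.989, 0.002, 0.004]
wrist_force: [1.8, -0.3, -1.0]
opening: 9.1
gripper_force: 58.7
row [0.126, -1.615, 0.015] [0.006, 0.009, 0.0] | cur [591.7 107.4 157. ] yaw 73.0 tilt 0.5
```

```bash
python3 -m crank '[[0.06,-0.85,0,0,0,0.45],[0.06,-0.85,0,0,0,0.45],[0.06,-0.85,0,0,0,0.45],[0.06,-0.85,0,0,0,0.45],[0.06,-0.85,0,0,0,0.45],[0.06,-0.85,0,0,0,0.45],[0.06,-0.85,0,0,0,0.45],[0.06,-0.85,0,0,0,0.45]]';  python3 -c "
from h import *
go(420,-353,150,33)"
```

```text
time_s: 13.92
eef_pos: [495.2, -135.1, 151.0]
orientation: [0.322, 0.947, -0.001, -0.0]
wrist_force: [0.2, 0.1, -0.6]
opening: 9.5
gripper_force: 58.8
row [-0.244, -0.729, 0.004] [-0.002, -0.0, 0.432] | cur [ 495.2 -135.1  151. ] yaw 52.4 tilt 0.08
```

```bash
python3 -m crank '[[-0.244,-0.729,0,0,0,0.43],[-0.244,-0.729,0,0,0,0.43],[-0.244,-0.729,0,0,0,0.43],[-0.244,-0.729,0,0,0,0.43],[-0.244,-0.729,0,0,0,0.43],[-0.244,-0.729,0,0,0,0.43],[-0.244,-0.729,0,0,0,0.43],[-0.244,-0.729,0.13,0,0,0.43],[-0.244,-0.729,0.26,0,0,0.43],[-0.244,-0.729,0.38,0,0,0.43],[-0.244,-0.729,0.43,0,0,0.43],[-0.244,-0.729,0.43,0,0,0.43]]'; python3 -m crank '[[0,0,0,0,0,0],[0,0,0,0,0,0],[0,0,0,0,0,0],[0,0,0,0,0,0]]' 28;python3 -m crank '[[0,0,-0.12,0,0,0],[0,0,-0.24,0,0,0],[0,0,-0.36,0,0,0],[0,0,-0.5,0,0,0],[0,0,-0.55,0,0,0],[0,0,-0.55,0,0,0]]' -; python3 -c "
from h import *
go(657,20.5,150,-9.8)"
```

```text
time_s: 14.92
eef_pos: [422.0, -346.3, 18.1]
orientation: [0.473, 0.881, 0.001, -0.004]
wrist_force: [0.4, 1.4, -1.1]
opening: 9.0
gripper_force: 58.8
time_s: 15.25
eef_pos: [424.4, -350.4, 24.0]
orientation: [0.474, 0.881, 0.0, 0.001]
wrist_force: [1.4, -0.6, 0.3]
opening: 28.2
gripper_force: 0.0
time_s: 15.75
eef_pos: [425.4, -351.8, 193.2]
orientation: [0.474, 0.881, 0.0, 0.005]
wrist_force: [-0.1, -1.5, 0.1]
opening: 28.0
gripper_force: 0.0
row [0.612, 1.327, 0.145] [0.01, 0.008, 0.96] | cur [ 425.4 -351.8  193.2] yaw 33.4 tilt 0.56
```

```bash
python3 -c "
from h import *
im,d,K,T=snap('top'); np.savez('top1.npz',im=im,d=d,K=K,T=T)
a=cv2.resize(im[120:220,180:290],(660,600),interpolation=cv2.INTER_CUBIC)
b=np.vstack([cv2.resize(im[215:285,90:160],(140,140)),cv2.resize(im[200:290,355:430],(140,168)),np.zeros((292,140,3),np.uint8)])
save('d.png',np.hstack([a,b]))"
```

```text
(no output)
```

View pics/d.png

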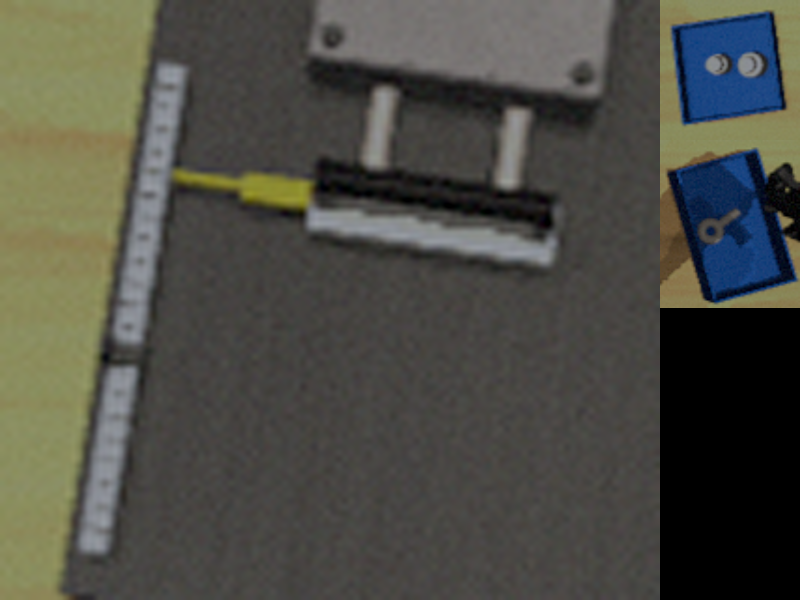

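```bash
python3 -m crank '[[0.612,0.92,0,0,0,0.95],[0.612,0.92,0,0,0,0.95],[0.612,0.92,0,0,0,0.95],[0.612,0.92,0,0,0,0.95],[0.612,0.92,0,0,0,0.95],[0.612,0.92,0,0,0,0.95],[0.612,0.92,0,0,0,0.95],[0.612,0.92,0,0,0,0.95],[0.612,0.92,0,0,0,0.95],[0.612,0.92,0,0,0,0.95]]' 50; python3 -c "
from h import *
go(659,20.5,150,-9.8)"
```

```text
time_s: 16.63
eef_pos: [553.3, -38.3, 185.9]
orientation: [0.759, 0.651, -0.0, -0.001]
wrist_force: [-0.0, 0.4, 0.2]
opening: 50.2
gripper_force: 0.0
row [0.248, 0.318, 0.119] [-0.002, -0.002, 0.021] | cur [553.3 -38.3 185.9] yaw -8.8 tilt 0.13
```

The weights stand in the tray (insets (717,64) and (751,65)) and the eyebolt lies in the bin at (715,228). The clip's gap runs along the rail from (128,343) to (120,366), and the pointer tip is at (175,177). Next I work out the pull and descend on the bar.

```bash
cat >> h.py <<'E'
a_=np.radians(-9.8); O=np.array([607.8,29.0])
def tt(p): return np.array([[np.cos(a_),np.sin(a_)],[-np.sin(a_),np.cos(a_)]])@(np.asarray(p)[:2]-O)
E
python3 -m crank '[[0.248,0.318,0.05,0,0,0.02],[0.248,0.318,0.1,0,0,0.02],[0.248,0.318,0.1,0,0,0.02],[0.248,0.318,0.1,0,0,0.02],[0.248,0.318,0.1,0,0,0.02],[0.248,0.318,0.1,0,0,0.02]]'; python3 -c "
from h import *
f=np.load('top1.npz'); im,K,T=f['im'],f['K'],f['T']
for n,u,v,z in(('edge up',128,343,37),('edge low',121,366,37),('ptr',176,177,38),('bar',437,193,92)):
    p=ray(180+u/6-.4,120+v/6-.4,z,K,T); print(n,p.round(1),tt(p).round(1))
f=np.load('scene0.npz'); K,T=f['K'],f['T']
# in crop1 (6.667,5.714)
for n,u,v,z in(('s edge far',713,223,36),('s edge near',706,252,36),('s ptr',663,396,38),('s mid bar',335,286,85)):
    p=ray(200+u/6.667-.4,185+v/5.714-.4,z,K,T); print(n,p.round(1),tt(p).round(1))
go(657,20.5,66,-9.8)"
```

```text
time_s: 17.13
eef_pos: [657.5, 11.8, 156.2]
orientation: [0.768, 0.641, -0.001, -0.0]
wrist_force: [-1.1, -1.4, -0.7]
opening: 50.3
gripper_force: 0.0
edge up [603.3 154.1  37. ] [-25.7 122.5]
edge low [593.1 157.2  37. ] [-36.3 123.9]
ptr [677.1 132.3  38. ] [ 50.7 113.6]
bar [656.8  18.1  92. ] [50.2 -2.4]
s edge far [588.5 158.2  36. ] [-41.  124.1]
s edge near [604.2 154.5  36. ] [-24.9 123.1]
s ptr [679.3 133.9  38. ] [ 52.6 115.6]
s mid bar [658.7  19.7  85. ] [51.7 -0.5]
row [0.029, -0.006, 0.301] [-0.003, 0.002, -0.011] | cur [657.5  11.8 156.2] yaw -10.3 tilt 0.16
```

```bash
python3 -m crank '[[0.01,-0.006,0.1,0,0,-0.011],[0.02,-0.006,0.2,0,0,-0.011],[0.02,-0.006,0.28,0,0,-0.011],[0.02,-0.006,0.3,0,0,-0.011],[0.02,-0.006,0.3,0,0,-0.011],[0.02,-0.006,0.3,0,0,-0.011]]'; python3 -m crank '[[0,0,0,0,0,0],[0,0,0,0,0,0],[0,0,0,0,0,0],[0,0,0,0,0,0],[0,0,0,0,0,0],[0,0,0,0,0,0]]' 0;python3 -c "
from h import *
s=r.state(); t=tt(s['eef_pos']); print(t)
d=np.array([np.cos(a_),np.sin(a_)])*-82
p=s['eef_pos']; go(p[0]+d[0],p[1]+d[1],p[2],None)"
```

```text
time_s: 17.63
eef_pos: [658.1, 18.2, 69.1]
orientation: [0.765, 0.644, 0.0, 0.001]
wrist_force: [-0.2, -0.2, 0.2]
opening: 49.9
gripper_force: 0.0
time_s: 18.13
eef_pos: [658.2, 19.5, 69.2]
orientation: [0.764, 0.645, 0.001, 0.0]
wrist_force: [-2.7, 0.6, 7.8]
opening: 12.1
gripper_force: 58.4
[51.31268458 -0.81106679]
row [0.0, -0.273, -0.0] [0.001, -0.001, 0.0] | cur [658.2  19.5  69.2] yaw -9.7 tilt 0.08
```

```bash
python3 -m crank '[[0,-0.03,0,0,0,0],[0,-0.06,0,0,0,0],[0,-0.1,0,0,0,0],[0,-0.14,0,0,0,0],[0,-0.18,0,0,0,0],[0,-0.22,0,0,0,0],[0,-0.25,0,0,0,0],[0,-0.273,0,0,0,0],[0,-0.273,0,0,0,0],[0,-0.273,0,0,0,0],[0,-0.273,0,0,0,0],[0,-0.273,0,0,0,0]]'; python3 -c "
from h import *
print(tt(r.state()['eef_pos']))
im,d,K,T=snap('scene');np.savez('s2.npz',im=im,K=K,T=T); a=cv2.resize(im[205:265,255:335],(400,300),interpolation=cv2.INTER_CUBIC)
im,d,K,T=snap('top');np.savez('t2.npz',im=im,K=K,T=T); b=cv2.resize(im[150:210,180:260],(400,300),interpolation=cv2.INTER_CUBIC)
save('e.png',cv2.convertScaleAbs(np.hstack([a,b]),alpha=1.4))"
```

```text
time_s: 19.13
eef_pos: [580.9, 32.5, 69.2]
orientation: [0.765, 0.645, 0.003, 0.003]
wrist_force: [10.2, -2.2, -2.1]
opening: 12.0
gripper_force: 59.3
[-27.05532384  -1.15755273]
```

View pics/e.png

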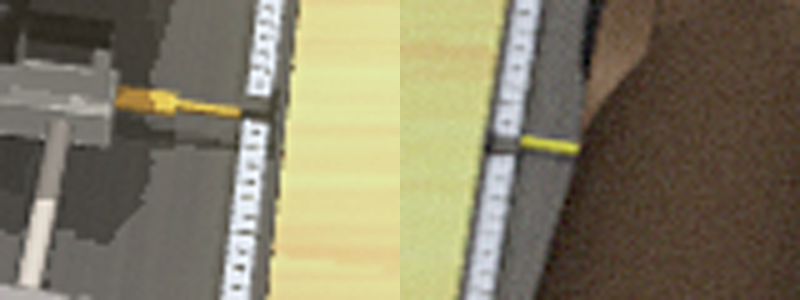

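The pointer tip, at (240,112) in the left half and (521,141) in the right, is about opposite the clip. I take brightness profiles along the scale to get the remaining offset.

```bash
python3 -c "
from h import *
X=np.arange(-60,10,2.)
c,s=np.cos(a_),np.sin(a_)
for n in('t2','s2'):
    f=np.load(n+'.npz'); im,K,T=f['im'].astype(np.float32),f['K'],f['T']
    def prof(ys,z,g):
        o=0
        for y in ys:
            W=np.stack([O[0]+c*X-s*y,O[1]+s*X+c*y,0*X+z],1); C=(W-T[:3,3])@T[:3,:3]; uv=(C/C[:,2:])@K.T
            o=o+g(cv2.remap(im,uv[:,:1].astype(np.float32),uv[:,1:2].astype(np.float32),1)[:,0])
        return (o/len(ys)).astype(int)
    print(n); print(X.astype(int).tolist()); print('rail',prof((120.5,122,123.5),36,lambda p:p.mean(1)).tolist()); print('yel',prof((104,107,110),38,lambda p:p[:,0]-p[:,2]).tolist())
"
```

```text
t2
[-60, -58, -56, -54, -52, -50, -48, -46, -44, -42, -40, -38, -36, -34, -32, -30, -28, -26, -24, -22, -20, -18, -16, -14, -12, -10, -8, -6, -4, -2, 0, 2, 4, 6, 8]
rail [134, 129, 151, 153, 149, 142, 133, 144, 151, 150, 144, 135, 105, 59, 71, 73, 78, 96, 134, 146, 140, 129, 147, 152, 151, 148, 138, 143, 153, 147, 140, 143, 151, 153, 149]
yel [5, 4, 5, 6, 5, 5, 4, 2, 3, 4, 5, 4, 3, 2, 6, 38, 72, 76, 34, 6, 2, 4, 6, 5, 4, 3, 2, 3, 5, 4, 3, 3, 4, 6, 4]
s2
[-60, -58, -56, -54, -52, -50, -48, -46, -44, -42, -40, -38, -36, -34, -32, -30, -28, -26, -24, -22, -20, -18, -16, -14, -12, -10, -8, -6, -4, -2, 0, 2, 4, 6, 8]
rail [143, 137, 162, 168, 164, 154, 149, 150, 162, 148, 89, 75, 77, 77, 67, 49, 50, 74, 125, 155, 159, 137, 155, 168, 164, 142, 126, 159, 167, 164, 153, 147, 148, 163, 166]
yel [9, 9, 9, 9, 9, 9, 9, 9, 10, 9, 9, 9, 8, 10, 17, 54, 81, 84, 53, 24, 9, 7, 8, 8, 9, 9, 9, 9, 9, 8, 8, 9, 8, 8, 8]
```

Both views put the pointer about 3.3 mm short of the clip's middle: it is at -27, and the clip's middle is at about -30.3. I nudge it that far.

```bash
python3 -m crank '[[0,-0.006,0,0,0,0],[0,-0.011,0,0,0,0],[0,-0.011,0,0,0,0],[0,-0.011,0,0,0,0],[0,-0.011,0,0,0,0],[0,-0.011,0,0,0,0],[0,-0.011,0,0,0,0],[0,-0.011,0,0,0,0],[0,-0.011,0,0,0,0],[0,-0.011,0,0,0,0]]'; python3 -c "
from h import *
print(tt(r.state()['eef_pos']))
X=np.arange(-40,-16,1.)
c,s=np.cos(a_),np.sin(a_)
for n in('top','scene'):
    im,d,K,T=snap(n); im=im.astype(np.float32)
    w=[]
    for y in(104,107,110):
        W=np.stack([O[0]+c*X-s*y,O[1]+s*X+c*y,0*X+38],1); C=(W-T[:3,3])@T[:3,:3]; uv=(C/C[:,2:])@K.T
        p=cv2.remap(im,uv[:,:1].astype(np.float32),uv[:,1:2].astype(np.float32),1)[:,0]; g=np.clip(p[:,0]-p[:,2]-20,0,None); w.append(round(float((g*X).sum()/g.sum()),1))
    print(n,w)
s=r.state(); print(tt(s['eef_pos']),s['wrist_force'],s['gripper_force'],s['opening'])
"
```

```text
time_s: 20.07
eef_pos: [577.9, 33.1, 69.3]
orientation: [0.765, 0.645, 0.003, 0.003]
wrist_force: [9.0, -1.9, -1.7]
opening: 11.9
gripper_force: 59.2
[-30.18318898  -1.10300995]
top [-30.1, -30.2, -30.2]
scene [-30.0, -29.9, -30.1]
[-30.1498196   -1.10207235] [ 9.66921112 -2.85316912 -1.77641228] 59.18708145618439 11.670259588327013
```

The pointer is at -30.1, the clip's middle is at about -30.3, and the grip is steady. I'm handing in.

```bash
python3 -c "
from station import r
print(r.sign_off())"
```

```text
the job is handed in; nothing more can be done
None
```

The job is handed in (no verdict came back): both weights stand in the square tray, the eyebolt lies in the long bin, the jar, spool and tin were not touched, and the gripper holds the bar with the pointer within about 1 mm of the clip's middle by my camera measurements.

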